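# Load the sprung battery cradle

## Robot

A 6-joint arm with a two-finger parallel gripper is mounted at the origin on a cart in front of the work surface, level with it; the furniture and walls round the work are solid. World frame = base frame: x ahead of the robot, y to its left, z up, the work surface at z = 0. Lengths are in mm, angles in degrees, forces in N, time in s.
With the tool pointing down it reaches from about 350 to 850 mm from the base axis. Payload 8.1 kg.
Tool frame: the origin (TCP) lies on the centre line of the jaws, within the pads' length; the fingertips stand 19 mm ahead of it and the grasp point (between the pads) is the TCP; z points along the fingers, y is the line along which they close (so a half turn about z gives the same grasp; the last joint's range is limited). The gripper opens to 85 mm and grips with 20 to 120 N. Pads are 22 mm wide; open, the fingers measure 114 mm over their backs; the gripper's body (76 mm by 85 mm) begins 54 mm behind the grasp point. The pads swing forward as they close: fully open they stand 13 mm farther back than shut.
Start: joints at [60.882, 7.471, 85.268, -0, 87.261, -4.893], TCP at [246.169, 547.18, 250.292] pointing down, gripper open.
Joint ranges: [-169.43, 169.43], [-51.17, 129.36], [1.28, 143.12], [-76.62, 256.62], [0, 156.53], [-152.29, 152.29]. Speed limits (degrees/s): [136.94, 136.94, 159.86, 180, 180, 180].

## Interface

Orientations are given as [roll, pitch, yaw] about the fixed x, y, z axes, in that order (R = Rz(yaw) Ry(pitch) Rx(roll)).
In Python, from bench import r gives the robot as it stands. The module is installed in compiled form; this text tells all that it offers.
- The arm moves only by the tool servo_tool, never from a script. Its arguments are lists of equal length, an entry for each row: "fingers": the finger opening in m, from 0 to 0.0854; "linear": the shift along the tool's x, y, z in m, a list of three; "rotation": the turn, a rotation vector about the tool's x, y, z in degrees, a list of three. A call has 1 to 10 rows; each row is the pose to reach, as a shift and turn from the pose commanded when the call began, along the tool's axes at that moment; what a row does not reach only later rows make up. A row lasts 1/10 s, in which the tool goes at most 50 mm and 8.59 degrees, less where a joint would pass 70% of its speed; a pose out of reach is approached as far as the arm can. A call with a gripper value outside its range is refused whole. The fingers move at their own pace and stop on an object; "force" is the grip in N (left out, the last holds). Time passes only in rows, so rows that repeat a pose let the fingers close. It gives the time, the measured TCP pose, the force, the opening and the grip force at its end, in the units of the state.
- r.sense(): the state, without advancing time (a new reading comes with each control period).
- r.snapshot(name): name is "scene" or "top" or "wrist"; returns a dict with "frame" (384x512x3 uint8, red, green, blue), "fx", "fy", "cx", "cy" (pixels), "camera_from_world" (4x4, takes a point from world to camera coordinates). Camera axes: x right, y up, looking along -z (the intrinsics and any distortion apply to the point x, -y, -z); pixel columns grow to the right and rows downward; lengths in mm; the calibration is good to about 2 mm. A picture is of the moment at which its call begins. There is no depth.
- r.hand_in(): hands the job in; it is judged then, once.
The state is a dict: "time": time; "joint_pos": joint angles; "qd": joint speeds; "joint_efforts": joint torques, N m; "tool_pos": TCP position; "tcp_rot": TCP orientation; "ft_force": force on the tool from outside, world axes, zero at the start; "wrist_torque": the same for the moment, N m; "finger_gap": finger opening in mm; "grip_force": force on a finger pad.
Only numpy, scipy, OpenCV 4.12 (cv2) and the standard library are available. Lean on these libraries where they do the work, as an engineer would, in place of code of your own. Each camera call takes 0.05 s, during which the arm holds its last target. There are 200 camera calls.

## Task

Take the battery cell out of its rest and load it into the cradle: push its flat end under the hood against the coil spring, then, with the spring held back, lower the button end down behind the tail wall and right home, so that the cell lies flat on the trough floor, clamped by the spring. Feel for the spring: do not ram the cell against the cradle (25 N is too much), and do not disturb the other things on the chest.

Things in the scene. Friction and masses are not known exactly. Their poses are not given: they have to be found in the camera images.
- cell: Rechargeable cell, plain grey cylinder 26 mm in diameter, 76 mm long with its button, about 0.09 kg, lying in two V saddles of the rest, axis 33 mm above the chest top; origin at its centre. x runs along the axis to the button end (steel button 10 mm across, 2 mm long; black ring beside it); the -x end is flat. It may roll about x, so y and z turn.
- cell_center (a point): Centre of the cell, on its axis; axes as the cell's.
- cell_button (a point): Tip of the cell's button, 38 mm from its centre; axes as the cell's.
- rest: Fixed black rest, base 96 x 46 x 5 mm, spine 16 mm wide under the cell; its saddles stand 25 to 33 mm either side of its centre, so that the cell's middle 50 mm is free for the fingers on both sides. Origin under its centre on the chest top; x along the cell's axis.
- cradle: Battery cradle bolted down; black base plate 190 x 64 x 8 mm, origin under its centre on the chest top, z up, x along the trough, spring end at -x (away from the robot), tail at +x. A grey sled on it carries trough, spring, hood and tail wall; it is clamped fast, off the middle by up to 14 mm along x either way, NOT reported: all *_mid points are for the middle, the true ones shift with the sled.
- seat_mid (a point): Where the seated cell's centre lies with the sled in its middle place: level, 33 mm above the chest top, button (+x) end against the tail wall, held by 8 N of spring. Trough floor 20 mm above the chest top, 20 mm wide, with no side walls from 27 mm before to 29 mm behind this point, so fingers can straddle the cell; beneath them is the base plate (8 mm high).
- spring_mid (a point): Centre of the resting spring contact's face (steel disc 14 mm across on a coil spring), 13 mm above the trough floor, sled in the middle. Pushed to -x it yields from 2 N, 1 N more per mm (damped: 1 N more at 12 mm/s), to a hard stop at 10 mm (12 N). Tilted 20 degrees with its lowest edge near the floor, the cell clears the tail wall once the contact is in about 7 mm (9 N); 10 to 12 N is good.
- hood_mid (a point): Middle of the lower front edge of the hood over the spring contact, 33 mm above the trough floor, sled in the middle. Hood and housing reach 58 mm above the chest top. Under it cheeks 30 mm apart, flared in front, begin 4 mm nearer the tail. The hood is too low for the cell to go in level over the tail wall: put the flat end in first, tilted down 12 to 22 degrees.
- tail_mid (a point): Point on the tail wall's inner face plane 13 mm above the trough floor, which is the wall's top edge, sled in the middle. The wall is 5 mm thick and 22 mm wide; before it, up to 9 mm from it, a low V saddle 32 mm wide, 28 mm above the chest top at its sides, centres the cell. From the resting spring contact to the wall are 70 mm, 6 mm less than the cell's length.
- ink_amber: Bystander: small dark ink bottle with amber label and blue tip, 29 x 29 x 86 mm; origin under its centre.
- cup_rinse: Bystander: white cup, 65 mm across, 70 mm tall; origin under its centre.
- grip_steel: Bystander: knurled pale steel tube 21 x 62 x 21 mm lying on its side; origin under its centre.
- marker_violet: Bystander: marker with violet cap 11 x 135 x 12 mm; origin under its centre.
- needles_4: Bystander: flat sealed pouch 98 x 42 x 10 mm; origin under its centre.
There are look-alikes about, which are no part of the job. What is shaped like the cell but green or pink is not meant.

How it is judged:
By the outcome, as a careful person would: the job done as asked, in the order asked, and still so for the second after the job is handed in, with the robot touching nothing.
It also fails if it takes over 70 s, if anything falls off the work surface, if the arm or the gripper's body presses on something with over 40 N, if the wrist force passes 120 N, or if a joint passes its speed limit or range.

## Working session

There is one attempt and no reset: what is moved stays moved. The work goes in short steps, Python scripts to look and compute and a tool call to move; the robot and the scene stay as the last step left them, time stands still between calls to the robot, and variables do not carry over. Pictures are saved under pics/ and viewed, at most 10 in all, crops included, and the job is handed in when it is done.

Besides the shell and the picture viewer there is one more tool, called after "Emit:" in YAML: its name, and indented under it one key for each argument. servo_tool: Moves the arm, as the interface text tells. Its arguments: {"type":"object","properties":{"fingers":{"type":"array","items":{"type":"number"}},"linear":{"type":"array","items":{"type":"array","items":{"type":"number"}}},"rotation":{"type":"array","items":{"type":"array","items":{"type":"number"}}},"force":{"type":"number"}},"required":["fingers","linear","rotation"]}

```bash
mkdir -p pics; ls; cat > h.py <<'E'
import numpy as np,cv2
from bench import r
from scipy.spatial.transform import Rotation as Ro
def snap(n,f):
    s=r.snapshot(n); cv2.imwrite(f'pics/{f}.png',s['frame'][:,:,::-1]); np.save(f'pics/{f}.npy',s,allow_pickle=True); return s
def load(f): return np.load(f'pics/{f}.npy',allow_pickle=True).item()
def ray(s,u,v):
    M=np.array(s['camera_from_world']); R=M[:3,:3]; c=-R.T@M[:3,3]
    d=R.T@np.array([(u-s['cx'])/s['fx'],-(v-s['cy'])/s['fy'],-1.]); return c,d
def onz(s,u,v,z):
    c,d=ray(s,u,v); return c+d*(z-c[2])/d[2]
def proj(s,p):
    M=np.array(s['camera_from_world']); q=M[:3,:3]@np.array(p)+M[:3,3]
    return s['cx']+s['fx']*q[0]/-q[2], s['cy']+s['fy']*-q[1]/-q[2]
def st():
    s=r.sense(); print({k:np.round(s[k],2).tolist() for k in('time','tool_pos','tcp_rot','ft_force','wrist_torque','finger_gap','grip_force','joint_pos')}); return s
E
python3 - <<'E'
from h import *
a=snap('top','t1');b=snap('scene','s1');c=snap('wrist','w1')
for s in(a,b,c): print(s['fx'],s['cx'],s['cy'],np.round(s['camera_from_world'],3).tolist(),[k for k in s])
im=np.hstack([cv2.resize(a['frame'],(800,600))])
cv2.imwrite('pics/t1b.png',im[:,:,::-1])
cv2.imwrite('pics/s1b.png',cv2.resize(b['frame'],(800,600))[:,:,::-1])
st()
E
```

```text
pics
423.0822127745403 258.84954312123057 193.2809611610556 [[0.006, -1.0, 0.017, -114.7], [0.992, 0.008, 0.127, -537.983], [-0.127, 0.016, 0.992, -1068.693], [0.0, 0.0, 0.0, 1.0]] ['frame', 'fx', 'fy', 'cx', 'cy', 'camera_from_world']
416.12276338730237 254.1606963581757 190.49190957314684 [[-0.709, -0.705, -0.017, 306.548], [0.27, -0.294, 0.917, -237.926], [-0.651, 0.646, 0.399, -644.401], [0.0, 0.0, 0.0, 1.0]] ['frame', 'fx', 'fy', 'cx', 'cy', 'camera_from_world']
266.08033016741246 253.03922983398246 194.25895848064803 [[0.41, 0.912, -0.002, -599.408], [-0.865, 0.388, -0.318, 41.889], [-0.29, 0.132, 0.948, -380.778], [0.0, 0.0, 0.0, 1.0]] ['frame', 'fx', 'fy', 'cx', 'cy', 'camera_from_world']
{'time': 0.15, 'tool_pos': [245.97, 546.84, 249.47], 'tcp_rot': [-179.92, -0.01, 155.78], 'ft_force': [0.51, -0.11, 0.26], 'wrist_torque': [0.0, 0.02, 0.01], 'finger_gap': 85.34, 'grip_force': 0.0, 'joint_pos': [60.88, 7.51, 85.31, -0.0, 87.26, -4.89]}
```

View pics/t1b.png

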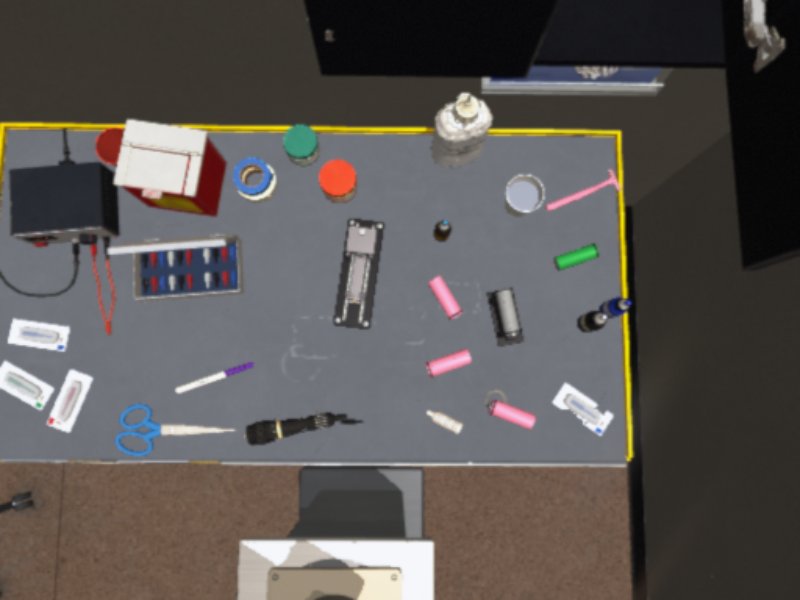

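View pics/s1b.png

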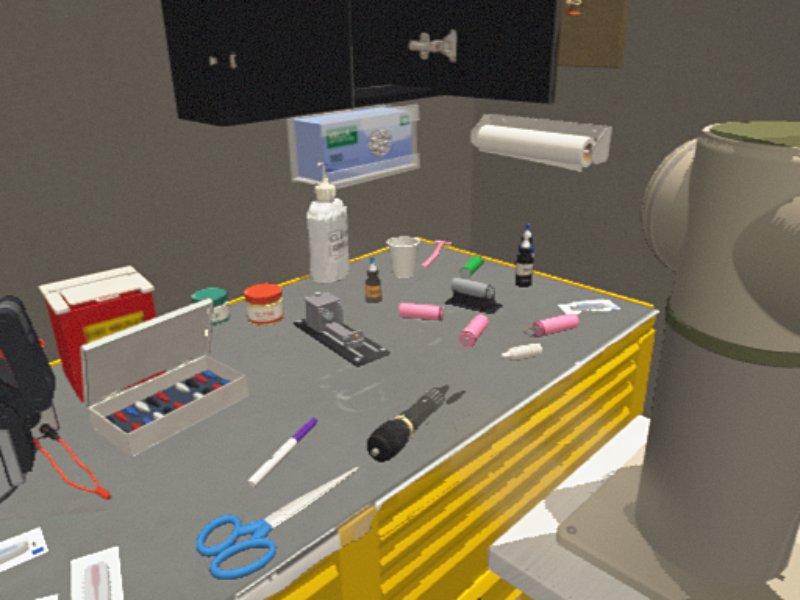

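The grey cell lies in the black rest at about (506,315) of the enlarged top view. The look-alikes are pink at (445,297), (448,362) and (513,414), and green at (576,257); only the grey one fits the description. The cradle is at (358,273), with its housing at the far end.

```bash
python3 - <<'E'
from h import *
a=load('t1');f=a['frame']
c1=f[170:235,300:345]; c2=f[130:220,205:250]
im=np.hstack([cv2.resize(c1,(400,578),interpolation=cv2.INTER_CUBIC),cv2.resize(c2,(289,578),interpolation=cv2.INTER_CUBIC)])
cv2.imwrite('pics/c1.png',im[:,:,::-1])
print(onz(a,324,201,33),onz(a,230,175,20))
hsv=cv2.cvtColor(f,cv2.COLOR_RGB2HSV)
print(f[201,318:332].tolist(), f[205,210:216].tolist())
g=cv2.cvtColor(f,cv2.COLOR_RGB2GRAY)
for nm,(x0,x1,y0,y1) in dict(rest=(300,345,170,235),cr=(205,250,130,220)).items():
    m=(g[y0:y1,x0:x1]<48).astype(np.uint8)
    m=cv2.morphologyEx(m,cv2.MORPH_CLOSE,np.ones((15,15)))
    cs,_=cv2.findContours(m,0,1); c=max(cs,key=cv2.contourArea)+np.array([x0,y0])
    bx=cv2.boxPoints(cv2.minAreaRect(c)); print(nm,cv2.minAreaRect(c)); print([np.round(onz(a,u,v,5),1).tolist() for u,v in bx])
E
```

```text
[ 520.21642421 -281.2818569    33.        ] [589.08820006 -33.96395622  20.        ]
[[26, 27, 27], [31, 31, 32], [71, 70, 69], [109, 108, 106], [138, 137, 134], [158, 157, 154], [174, 173, 170], [187, 186, 182], [189, 188, 184], [185, 184, 179], [173, 172, 168], [152, 152, 148], [111, 109, 106], [82, 80, 81]] [[118, 121, 128], [119, 122, 129], [114, 116, 124], [86, 87, 91], [107, 107, 106], [164, 165, 163]]
rest ((318.3953857421875, 202.9699249267578), (29.9888973236084, 14.552433967590332), 54.688785552978516)
[[539.2, -231.9, 5.0], [562.3, -264.1, 5.0], [496.6, -309.9, 5.0], [473.9, -277.8, 5.0]]
cr ((220.99996948242188, 164.99998474121094), (3.882901668548584, 2.2188007831573486), 33.690067291259766)
[[619.2, -2.5, 5.0], [624.3, -5.7, 5.0], [618.4, -14.5, 5.0], [613.3, -11.3, 5.0]]
```

View pics/c1.png

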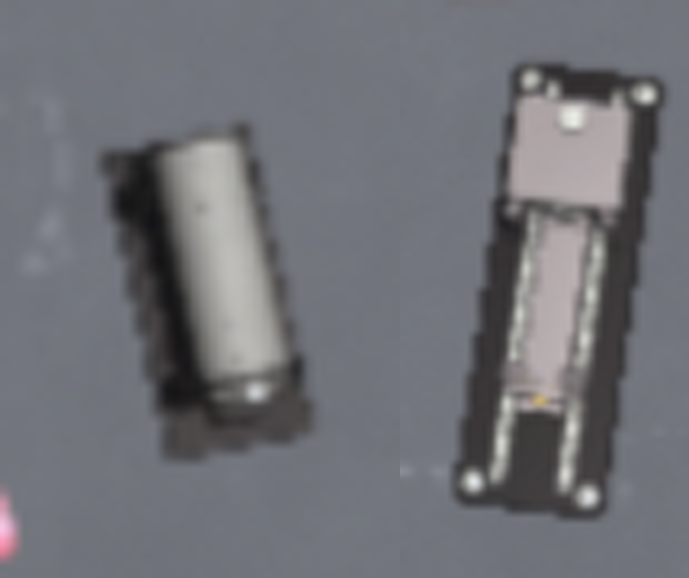

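```bash
cat >> h.py <<'E'
def to(p,rpy=None,rv=None):
    "tool-axis shift (mm) and rotvec(deg) to reach world pose"
    s=r.sense(); R=Ro.from_euler('xyz',s['tcp_rot'],degrees=True)
    print('lin',np.round(R.inv().apply(np.array(p)-s['tool_pos']),1).tolist())
    if rpy is not None: print('rot',np.round((R.inv()*Ro.from_euler('xyz',rpy,degrees=True)).as_rotvec(degrees=True),2).tolist())
E
python3 - <<'E'
from h import *
a=load('t1');w=load('w1')
P=lambda x,y:(205+(x-400)/6.42,130+y/6.42)
Q=lambda x,y:(300+x/8.89,170+y/8.89)
fl=onz(a,*Q(203,140),44);bu=onz(a,*Q(253,392),33)
print('cell',fl,bu,np.degrees(np.arctan2(*(bu-fl)[[1,0]])))
sc=[onz(a,*P(*p),9) for p in((531,80),(645,95),(473,483),(588,497))]
print(np.round(sc,1)); c=np.mean(sc,0); d=sc[2]+sc[3]-sc[0]-sc[1]; print('cradle',c,np.degrees(np.arctan2(d[1],d[0])))
for n,p,z in(('hoodfront',(560,207),58),('spring',(556,215),33),('tail',(541,400),33)): print(n,onz(a,*P(*p),z))
M=np.array(w['camera_from_world']);cw=-M[:3,:3].T@M[:3,3];print('wristcam',cw, 'look',-M[2,:3],'up',M[1,:3])
s=r.sense();R=Ro.from_euler('xyz',s['tcp_rot'],degrees=True);print('cam in tool',R.inv().apply(cw-s['tool_pos']),R.inv().apply(-M[2,:3]),R.inv().apply(M[1,:3]))
yaw=np.degrees(np.arctan2(*(fl-bu)[[1,0]]))
to([515,-282,200],[180,0,yaw])
E
```

```text
cell [ 558.8823274  -276.87857737   44.        ] [ 485.98892088 -292.47902145   33.        ] -167.91995205151957
[[680.2 -19.6   9. ]
 [674.3 -67.8   9. ]
 [509.2   1.6   9. ]
 [503.8 -46.1   9. ]]
cradle [591.86177739 -32.96465435   9.        ] 172.8430674429392
hoodfront [615.88121081 -35.27167985  58.        ]
spring [617.58817107 -32.34482072  33.        ]
tail [540.96694975 -27.41239234  33.        ]
wristcam [171.33329624 580.82992643 373.2532376 ] look [ 0.28989238 -0.13193471 -0.94792175] up [-0.86500629  0.38771477 -0.31849862]
cam in tool [  82.02526648    0.19359628 -123.77104362] [-3.18610937e-01 -3.62444239e-05  9.47885578e-01] [ 9.47885207e-01 -8.98135086e-04  3.18610778e-01]
lin [-585.4, -645.4, 50.3]
rot [-0.04, 0.1, 143.7]
```

```bash
python3 - <<'E'
from h import *
to([515,-284,220],[180,0,-168])
E
```

```text
lin [-586.2, -647.3, 30.3]
rot [-0.08, -0.03, -36.22]
```

Emit:
servo_tool:
  fingers: [0.0854, 0.0854, 0.0854, 0.0854, 0.0854, 0.0854, 0.0854, 0.0854, 0.0854, 0.0854]
  linear:
    - [-0.029, -0.032, 0]
    - [-0.058, -0.064, 0]
    - [-0.087, -0.096, 0]
    - [-0.116, -0.128, 0]
    - [-0.145, -0.16, 0]
    - [-0.174, -0.192, 0]
    - [-0.203, -0.224, 0]
    - [-0.232, -0.256, 0]
    - [-0.261, -0.288, 0]
    - [-0.29, -0.32, 0]
  rotation:
    - [0, 0, 0]
    - [0, 0, 0]
    - [0, 0, 0]
    - [0, 0, 0]
    - [0, 0, 0]
    - [0, 0, 0]
    - [0, 0, 0]
    - [0, 0, 0]
    - [0, 0, 0]
    - [0, 0, 0]
  force: 60

```text
time: 1.15
tool_pos: [379.4, 134.7, 250.3]
tcp_rot: [180.0, 0.0, 155.8]
ft_force: [1.5, 0.3, -0.3]
finger_gap: 85.4
grip_force: 0.0
```

Emit:
servo_tool:
  fingers: [0.0854, 0.0854, 0.0854, 0.0854, 0.0854, 0.0854, 0.0854, 0.0854, 0.0854, 0.0854]
  linear:
    - [-0.03, -0.033, 0]
    - [-0.06, -0.066, 0]
    - [-0.09, -0.099, 0]
    - [-0.12, -0.132, 0]
    - [-0.15, -0.165, 0]
    - [-0.18, -0.198, 0]
    - [-0.21, -0.231, 0.01]
    - [-0.24, -0.264, 0.02]
    - [-0.27, -0.297, 0.03]
    - [-0.296, -0.327, 0.03]
  rotation:
    - [0, 0, -4]
    - [0, 0, -8]
    - [0, 0, -12]
    - [0, 0, -16]
    - [0, 0, -20]
    - [0, 0, -24]
    - [0, 0, -28]
    - [0, 0, -32]
    - [0, 0, -36.2]
    - [0, 0, -36.2]

```text
time: 2.15
tool_pos: [514.4, -284.9, 217.9]
tcp_rot: [179.9, -0.1, -167.9]
ft_force: [0.6, 1.5, -0.3]
finger_gap: 85.5
grip_force: 0.0
```

```bash
python3 - <<'E'
from h import *
st(); w=snap('wrist','w2'); cv2.imwrite('pics/w2b.png',cv2.resize(w['frame'],(800,600))[:,:,::-1]); st()
E
```

```text
{'time': 2.15, 'tool_pos': [514.44, -284.88, 217.85], 'tcp_rot': [179.87, -0.13, -167.91], 'ft_force': [0.61, 1.48, -0.31], 'wrist_torque': [0.04, 0.0, 0.04], 'finger_gap': 85.53, 'grip_force': 0.0, 'joint_pos': [-33.97, 6.76, 89.44, -0.0, 83.99, -136.06]}
{'time': 2.2, 'tool_pos': [515.01, -289.99, 217.89], 'tcp_rot': [-179.94, -0.14, -168.16], 'ft_force': [-5.51, -0.99, 0.51], 'wrist_torque': [0.07, 0.17, 0.01], 'finger_gap': 85.38, 'grip_force': 0.0, 'joint_pos': [-34.27, 7.1, 89.06, -0.14, 83.89, -136.1]}
```

View pics/w2b.png

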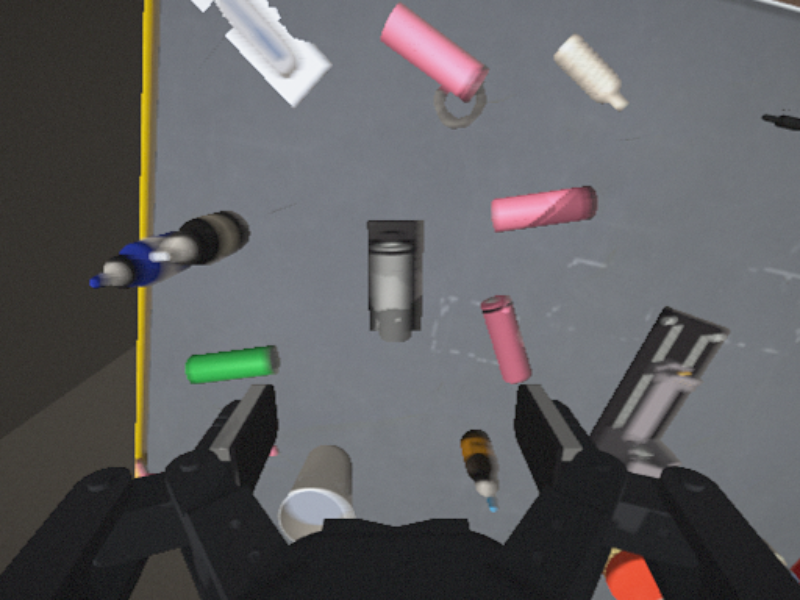

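The wrist view shows the grey cell lying nearly vertical in the picture from (392,237), the button end, to (397,338), the flat end. The open fingers straddle the column to the right.

```bash
python3 - <<'E'
from h import *
w=snap('wrist','w3');s=st(); g=cv2.cvtColor(w['frame'],cv2.COLOR_RGB2GRAY).astype(int)
for v in(145,150,155,160,170,180,190,200,206,210,214,218,222): print(v,g[v,232:276].tolist())
E
```

```text
{'time': 2.25, 'tool_pos': [514.7, -287.34, 218.33], 'tcp_rot': [179.97, -0.12, -168.23], 'ft_force': [-0.71, 0.67, -0.93], 'wrist_torque': [0.01, 0.0, 0.0], 'finger_gap': 85.16, 'grip_force': 0.0, 'joint_pos': [-34.12, 6.89, 89.25, -0.07, 83.97, -135.88]}
145 [122, 123, 123, 123, 124, 123, 125, 102, 52, 61, 64, 61, 60, 63, 61, 61, 60, 58, 64, 61, 61, 57, 63, 56, 59, 61, 60, 58, 60, 56, 56, 55, 62, 58, 57, 58, 53, 53, 58, 57, 54, 56, 48, 96]
150 [126, 123, 124, 123, 124, 125, 127, 102, 51, 54, 62, 62, 60, 61, 62, 62, 61, 63, 59, 52, 50, 62, 62, 62, 61, 56, 59, 55, 55, 59, 58, 50, 36, 44, 58, 56, 53, 55, 56, 52, 53, 57, 46, 97]
155 [125, 124, 126, 126, 124, 125, 127, 106, 55, 53, 51, 41, 35, 44, 42, 30, 38, 45, 45, 46, 51, 61, 85, 109, 120, 128, 131, 127, 121, 105, 73, 45, 51, 49, 42, 38, 28, 31, 23, 27, 40, 46, 40, 94]
160 [125, 123, 123, 125, 124, 126, 127, 107, 54, 46, 43, 34, 31, 39, 33, 25, 33, 53, 79, 102, 115, 131, 147, 155, 157, 157, 158, 160, 157, 149, 140, 131, 115, 93, 78, 53, 17, 30, 34, 35, 37, 32, 21, 94]
170 [126, 123, 125, 125, 125, 125, 127, 110, 73, 57, 62, 65, 64, 6
[... 1159 characters left out ...]
27, 27, 33, 27, 49, 102, 127]
214 [127, 126, 126, 127, 127, 129, 125, 124, 126, 125, 126, 126, 126, 124, 129, 115, 93, 97, 106, 113, 114, 116, 118, 121, 119, 118, 116, 119, 115, 110, 113, 107, 109, 98, 87, 102, 128, 126, 126, 124, 124, 122, 123, 126]
218 [122, 127, 126, 125, 125, 125, 126, 128, 127, 125, 125, 126, 128, 127, 125, 125, 124, 126, 123, 110, 118, 120, 118, 116, 116, 117, 117, 116, 112, 114, 116, 109, 103, 114, 127, 125, 124, 124, 123, 124, 125, 127, 124, 124]
222 [126, 126, 126, 128, 125, 125, 128, 127, 126, 126, 125, 127, 126, 124, 123, 125, 125, 127, 124, 127, 126, 127, 126, 126, 128, 127, 128, 125, 125, 126, 129, 125, 127, 128, 126, 125, 126, 126, 126, 125, 126, 123, 127, 124]
```

```bash
python3 - <<'E'
from h import *
w=load('w3')
p1=onz(w,258,168,33);p2=onz(w,258,208,33);d=(p1-p2)/np.linalg.norm(p1-p2)
f=onz(w,258,219.7,46);c=f+38*d;c[2]=33
print(p1,p2,np.degrees(np.arctan2(d[1],d[0])),f,c,'near top rim',onz(w,258,154.5,46))
to([c[0],c[1],120],[180,0,np.degrees(np.arctan2(d[1],d[0]))]);
E
```

```text
[ 502.66824594 -286.45031199   33.        ] [ 552.36451442 -275.68064969   33.        ] -167.7725235202591 [ 562.28662806 -273.7551455    46.        ] [ 525.14867934 -281.80329838   33.        ] near top rim [ 484.78401245 -290.55071231   46.        ]
lin [-11.6, 3.2, 98.3]
rot [0.03, -0.12, -0.46]
```

Emit:
servo_tool:
  fingers: [0.05, 0.05, 0.05, 0.05, 0.05, 0.05, 0.05, 0.05, 0.05, 0.05]
  linear:
    - [-0.01, 0.003, 0.04]
    - [-0.01, 0.003, 0.08]
    - [-0.01, 0.003, 0.12]
    - [-0.01, 0.003, 0.14]
    - [-0.01, 0.003, 0.155]
    - [-0.01, 0.003, 0.165]
    - [-0.01, 0.003, 0.175]
    - [-0.01, 0.003, 0.183]
    - [-0.01, 0.003, 0.183]
    - [-0.01, 0.003, 0.183]
  rotation:
    - [0, 0, 0.4]
    - [0, 0, 0.4]
    - [0, 0, 0.4]
    - [0, 0, 0.4]
    - [0, 0, 0.4]
    - [0, 0, 0.4]
    - [0, 0, 0.4]
    - [0, 0, 0.4]
    - [0, 0, 0.4]
    - [0, 0, 0.4]

```text
time: 3.25
tool_pos: [524.6, -278.5, 37.9]
tcp_rot: [-180.0, 0.0, -168.4]
ft_force: [0.7, 0.1, 0.9]
finger_gap: 49.9
grip_force: 0.0
```

```bash
python3 - <<'E'
from h import *
st(); to([524,-282,34],[180,0,-167.8])
w=snap('wrist','w4'); cv2.imwrite('pics/w4b.png',w['frame'][:,:,::-1])
E
```

```text
{'time': 3.25, 'tool_pos': [524.64, -278.52, 37.89], 'tcp_rot': [-179.97, 0.03, -168.43], 'ft_force': [0.7, 0.1, 0.88], 'wrist_torque': [0.0, -0.01, -0.03], 'finger_gap': 49.9, 'grip_force': 0.0, 'joint_pos': [-32.91, 17.91, 96.6, 0.0, 65.44, -134.48]}
lin [1.3, -3.3, 3.9]
rot [-0.03, 0.03, -0.63]
```

View pics/w4b.png

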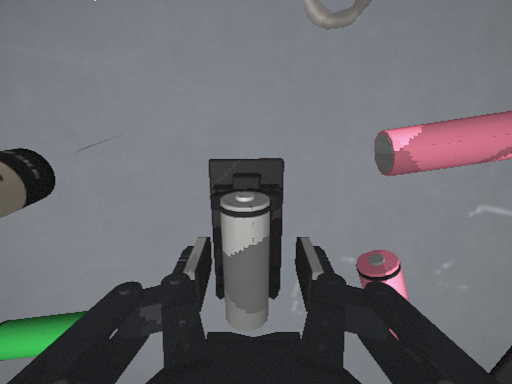

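The fingers straddle the cell, whose button face is at (246,203) and far end at (247,322); the jaws sit about 7 px right of the axis, so I shift about 3 mm.

```bash
python3 - <<'E'
from h import *
w=load('w4');g=cv2.cvtColor(w['frame'],cv2.COLOR_RGB2GRAY).astype(int)
print(g[185:235,246].tolist());print(g[310:335,246].tolist())
for v in(235,300): print(g[v,212:282].tolist())
E
```

```text
[55, 49, 54, 49, 34, 25, 62, 98, 109, 105, 105, 104, 131, 204, 210, 192, 149, 85, 91, 92, 92, 94, 126, 185, 176, 172, 125, 36, 44, 46, 47, 40, 99, 183, 175, 175, 173, 173, 173, 173, 172, 169, 171, 171, 172, 172, 172, 172, 171, 171]
[99, 96, 102, 118, 126, 123, 121, 124, 121, 122, 122, 121, 124, 122, 121, 122, 121, 122, 123, 122, 126, 130, 130, 130, 132]
[107, 20, 27, 32, 29, 34, 34, 32, 24, 68, 108, 124, 130, 138, 143, 150, 154, 154, 157, 160, 161, 162, 163, 168, 171, 170, 173, 172, 170, 171, 174, 171, 170, 171, 170, 171, 172, 170, 171, 169, 169, 166, 163, 159, 158, 156, 155, 153, 150, 146, 143, 136, 130, 124, 120, 111, 95, 63, 31, 30, 37, 33, 30, 33, 34, 33, 29, 26, 26, 55]
[133, 132, 132, 133, 133, 133, 131, 131, 133, 134, 135, 134, 113, 88, 100, 104, 105, 109, 104, 96, 90, 93, 96, 95, 99, 96, 97, 102, 99, 105, 99, 102, 100, 99, 102, 101, 101, 103, 102, 103, 101, 98, 98, 98, 97, 96, 94, 94, 93, 94, 91, 88, 86, 82, 79, 76, 107, 132, 133, 132, 131, 130, 135, 133, 127, 128, 129, 130, 129, 129]
```

Emit:
servo_tool:
  fingers: [0.05, 0.05, 0.05, 0.05]
  linear:
    - [0.0, -0.0033, 0.002]
    - [0.0, -0.0033, 0.004]
    - [0.0, -0.0033, 0.004]
    - [0.0, -0.0033, 0.004]
  rotation:
    - [0, 0, 0]
    - [0, 0, 0]
    - [0, 0, 0]
    - [0, 0, 0]

```text
time: 3.7
tool_pos: [524.8, -281.5, 33.2]
tcp_rot: [180.0, -0.0, -168.4]
ft_force: [0.5, -0.5, 0.3]
finger_gap: 49.8
grip_force: 0.0
```

```bash
python3 - <<'E'
from h import *
w=load('w4')
a=onz(w,246,208,46);b=onz(w,246,191,20);print(a,b,onz(w,246,211.5,46))
for v in(235,): print(onz(w,(220.7+269.3)/2,v,33))
print(onz(w,(224.3+267.8)/2,300,33),onz(w,246,329.5,46))
E
```

```text
[ 489.76009451 -288.77592349   46.        ] [ 489.95188049 -289.41321282   20.        ] [ 491.49056608 -288.43522468   46.        ]
[ 510.29274169 -285.61956155   33.        ]
[ 552.00381754 -276.82873823   33.        ] [ 560.65880614 -274.81723898   46.        ]
```

Emit:
servo_tool:
  fingers: [0.036, 0.03, 0.024, 0.02, 0.02, 0.02, 0.02, 0.02]
  linear:
    - [0, 0, 0]
    - [0, 0, 0]
    - [0, 0, 0]
    - [0, 0, 0]
    - [0, 0, 0]
    - [0, 0, 0]
    - [0, 0, 0]
    - [0, 0, 0]
  rotation:
    - [0, 0, 0.6]
    - [0, 0, 0.6]
    - [0, 0, 0.6]
    - [0, 0, 0.6]
    - [0, 0, 0.6]
    - [0, 0, 0.6]
    - [0, 0, 0.6]
    - [0, 0, 0.6]
  force: 60

```text
time: 4.5
tool_pos: [525.4, -282.3, 33.9]
tcp_rot: [-179.9, 0.1, -169.0]
ft_force: [1.3, -4.9, 3.0]
finger_gap: 24.2
grip_force: 58.7
```

```bash
python3 - <<'E'
from h import *
t=load('t1');s=load('s1')
for z in(300,400,500,600): 
    p=onz(t,323*.64,75*.64,z);print(z,p,np.array(proj(s,p))/.64)
st()
E
```

```text
300 [806.38969172   3.23813981 300.        ] [227.80185284 139.8623455 ]
400 [757.27595997  -8.30789237 400.        ] [243.99568167  75.42548723]
500 [708.16222821 -19.85392455 500.        ] [262.46207116   1.94588372]
600 [659.04849646 -31.39995674 600.        ] [283.71550066 -82.62362966]
{'time': 4.5, 'tool_pos': [525.41, -282.3, 33.91], 'tcp_rot': [-179.91, 0.05, -169.03], 'ft_force': [1.27, -4.94, 2.98], 'wrist_torque': [-0.83, -0.13, 0.1], 'finger_gap': 24.22, 'grip_force': 58.65, 'joint_pos': [-33.16, 18.53, 96.31, -0.03, 65.06, -134.11]}
```

Emit:
servo_tool:
  fingers: [0.02, 0.02, 0.02, 0.02, 0.02]
  linear:
    - [0, 0, -0.01]
    - [0, 0, -0.03]
    - [0, 0, -0.06]
    - [0, 0, -0.1]
    - [0, 0, -0.14]
  rotation:
    - [0, 0, 0]
    - [0, 0, 0]
    - [0, 0, 0]
    - [0, 0, 0]
    - [0, 0, 0]

```text
time: 5.0
tool_pos: [524.0, -280.2, 173.9]
tcp_rot: [179.8, -0.1, -169.0]
ft_force: [0.8, -1.0, -0.8]
finger_gap: 24.2
grip_force: 58.8
```

```bash
python3 - <<'E'
from h import *
to([635,-35,190],[180,0,172.8])
E
```

```text
lin [-155.7, 219.6, -15.8]
rot [0.14, -0.13, 18.2]
```

Emit:
servo_tool:
  fingers: [0.02, 0.02, 0.02, 0.02, 0.02, 0.02, 0.02, 0.02, 0.02, 0.02]
  linear:
    - [-0.01, 0.015, -0.016]
    - [-0.035, 0.045, -0.016]
    - [-0.06, 0.085, -0.016]
    - [-0.085, 0.12, -0.016]
    - [-0.11, 0.155, -0.016]
    - [-0.132, 0.187, -0.016]
    - [-0.15, 0.212, -0.016]
    - [-0.155, 0.22, -0.016]
    - [-0.155, 0.22, -0.016]
    - [-0.155, 0.22, -0.016]
  rotation:
    - [0, 0, 0]
    - [0, 0, 4]
    - [0, 0, 8]
    - [0, 0, 11]
    - [0, 0, 14]
    - [0, 0, 16]
    - [0, 0, 18.2]
    - [0, 0, 18.2]
    - [0, 0, 18.2]
    - [0, 0, 18.2]

```text
time: 6.0
tool_pos: [634.5, -36.2, 188.6]
tcp_rot: [-180.0, -0.1, 172.8]
ft_force: [-0.7, -0.6, -0.0]
finger_gap: 24.3
grip_force: 58.9
```

```bash
python3 - <<'E'
from h import *
w=snap('wrist','w5'); st();cv2.imwrite('pics/w5b.png',cv2.resize(w['frame'],(800,600),interpolation=cv2.INTER_CUBIC)[:,:,::-1])
E
```

```text
{'time': 6.05, 'tool_pos': [634.5, -36.86, 188.82], 'tcp_rot': [-179.98, -0.07, 172.76], 'ft_force': [-0.29, 0.53, -0.43], 'wrist_torque': [-0.02, 0.02, 0.01], 'finger_gap': 24.13, 'grip_force': 58.89, 'joint_pos': [-7.93, 14.92, 83.31, -0.02, 81.84, -90.69]}
```

View pics/w5b.png

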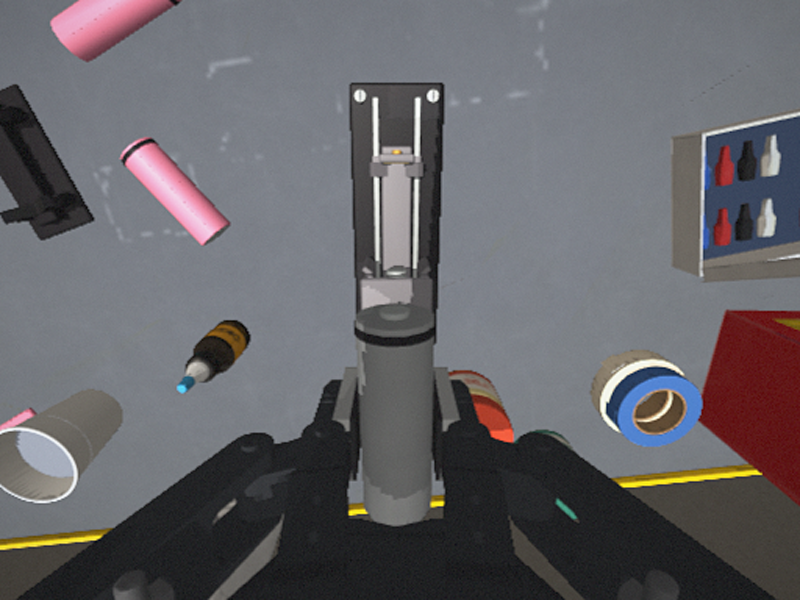

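The cradle is in full view: tail wall with its amber mark at (397,153), saddle at (397,168), spring disc at (397,270), hood edge at about (387,279) and front screws at (359,96) and (433,97). The held cell is at the centre, column 396.

```bash
python3 - <<'E'
from h import *
w=load('w5');f=w['frame']
cv2.imwrite('pics/w5c.png',cv2.resize(f[85:195,215:295],(560,590),fx=0,fy=0,interpolation=cv2.INTER_CUBIC)[:590,:,::-1])
g=cv2.cvtColor(f,cv2.COLOR_RGB2GRAY).astype(int)
print(g[88:192,248].tolist());print(g[88:192,259].tolist())
for v in(97,130,150,): print(v,g[v,222:288].tolist())
E
```

```text
[72, 70, 68, 70, 69, 94, 159, 187, 184, 174, 151, 171, 179, 173, 161, 128, 115, 104, 163, 158, 160, 159, 161, 156, 161, 175, 178, 179, 178, 177, 175, 178, 177, 176, 175, 175, 177, 176, 176, 176, 175, 177, 175, 176, 173, 173, 175, 174, 173, 172, 174, 172, 172, 170, 173, 172, 169, 169, 171, 169, 169, 169, 170, 169, 168, 168, 167, 168, 166, 169, 165, 167, 164, 165, 166, 165, 166, 164, 164, 164, 165, 162, 166, 156, 115, 127, 165, 152, 89, 82, 102, 144, 161, 160, 158, 158, 158, 158, 159, 157, 156, 155, 165, 183]
[64, 70, 67, 67, 63, 90, 157, 176, 174, 167, 144, 164, 174, 166, 159, 126, 109, 86, 120, 154, 150, 151, 152, 151, 155, 166, 170, 168, 167, 169, 170, 170, 170, 169, 168, 168, 169, 171, 167, 169, 168, 168, 167, 166, 168, 165, 166, 167, 166, 165, 164, 164, 166, 163, 165, 166, 164, 164, 163, 162, 163, 163, 161, 163, 162, 164, 163, 163, 163, 162, 161, 160, 164, 160, 162, 162, 161, 161, 162, 162, 158, 160, 152, 99, 96, 115, 118, 89, 92, 101, 115, 146, 156, 159, 157, 157, 154, 157, 155, 151, 156, 156, 154, 154]
97 [127, 131, 102, 44, 69, 80, 79, 76, 76, 75, 78, 75, 75, 75, 75, 71, 85, 214, 248, 231, 136, 55, 112, 166, 179, 175, 174, 175, 159, 159, 196, 220, 212, 170, 114, 125, 167, 167, 167, 168, 146, 85, 30, 185, 242, 232, 169, 48, 59, 62, 65, 59, 62, 62, 62, 60, 59, 50, 35, 28, 22, 98, 134, 131, 127, 127]
130 [131, 128, 132, 103, 37, 60, 73, 69, 70, 69, 69, 68, 69, 64, 66, 71, 59, 142, 226, 240, 194, 42, 108, 165, 178, 175, 175, 173, 175, 175, 172, 171, 171, 171, 171, 167, 167, 167, 166, 162, 121, 40, 90, 198, 238, 197, 70, 55, 59, 59, 60, 59, 56, 57, 52, 38, 30, 33, 30, 27, 100, 135, 134, 132, 129, 132]
150 [127, 128, 127, 131, 102, 43, 64, 66, 68, 61, 65, 66, 61, 66, 62, 63, 59, 96, 192, 234, 192, 55, 83, 147, 172, 168, 170, 169, 169, 169, 169, 169, 167, 166, 165, 164, 162, 161, 165, 156, 105, 23, 128, 207, 224, 162, 32, 56, 58, 54, 58, 59, 55, 46, 29, 35, 34, 29, 23, 97, 135, 133, 130, 128, 130, 129]
```

View pics/w5c.png

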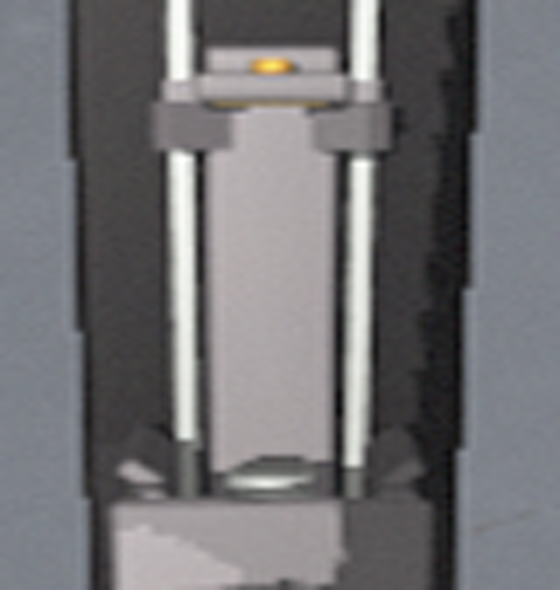

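```bash
python3 - <<'E'
from h import *
w=load('w5')
P=lambda x,y:(215+x/7,85+y/5.364)
T=onz(w,*P(270,102),33); a=onz(w,*P(272,160),20); b=onz(w,*P(271.5,430),20)
d=(a-b)/np.linalg.norm(a-b); print('tail',T,'yaw',np.degrees(np.arctan2(d[1],d[0])),a,b)
print('sc',[onz(w,u/1.5625,v/1.5625,9) for u,v in((359.5,96),(433,97))])
print('base edges',[onz(w,*P(*p),8) for p in((72,100),(90,480),(478,100),(460,480))])
print('hood',onz(w,*P(230,497),58),onz(w,*P(230,497),53),'disc',onz(w,*P(270,457),26),onz(w,*P(270,488),40))
print('cellbutton face', onz(w,253.5,205,188+0))
u=-np.array([d[0],d[1],0]); print('spring',T+70*u,'seat',T+38*u)
E
```

```text
tail [552.2266423  -25.16269821  33.        ] yaw 172.84340034054108 [562.92545673 -26.1687908   20.        ] [616.4924766  -32.89465963  20.        ]
sc [array([507.86524718, -44.01455448,   9.        ]), array([514.47971299,   4.05743359,   9.        ])]
base edges [array([547.94121033, -55.48114354,   8.        ]), array([626.37743171, -64.86988472,   8.        ]), array([555.74085166,   6.8919818 ,   8.        ]), array([634.09855952,  -3.089268  ,   8.        ])]
hood [620.03142635 -39.33042348  58.        ] [621.34049961 -39.59685062  53.        ] disc [620.77104099 -33.67832533  26.        ] [623.67777742 -34.0628582   40.        ]
cellbutton face [600.36593367 -31.4412226  188.        ]
spring [621.68129707 -33.88341663  33.        ] seat [589.93059775 -29.89680249  33.        ]
```

```bash
cat >> h.py <<'E'
YAW=172.84; u=np.array([np.cos(np.radians(YAW-180)),np.sin(np.radians(YAW-180)),0]); T=np.array([552.2,-25.2,0]); lat=np.array([0,-0.8,0]); up=np.array([0,0,1.])
OFF=np.array([-0.5,0,0.9])
def Rt(th): return Ro.from_euler('z',YAW,degrees=True)*Ro.from_euler('y',0,degrees=True)*Ro.from_euler('x',180,degrees=True)*Ro.from_euler('y',th,degrees=True)
def tcp(Fs,Fh,th):
    R=Rt(th); F=T+lat+u*Fs+up*Fh; C=F+38*R.apply([1,0,0]); return C-R.apply(OFF),R
def go(Fs,Fh,th,s=None):
    s=s or r.sense(); R0=Ro.from_euler('xyz',s['tcp_rot'],degrees=True); p,R=tcp(Fs,Fh,th)
    print((Fs,Fh,th),'tcp',np.round(p,1),'lin',np.round(R0.inv().apply(p-s['tool_pos'])/1000,4).tolist(),'rot',np.round((R0.inv()*R).as_rotvec(degrees=True),1).tolist())
def where():
    s=r.sense();R=Ro.from_euler('xyz',s['tcp_rot'],degrees=True);C=np.array(s['tool_pos'])+R.apply(OFF);F=C-38*R.apply([1,0,0])
    q=F-T-lat;v=np.cross(up,u);ax=R.apply([1,0,0]);f=np.array(s['ft_force'])
    print('t',round(s['time'],2),'Fs %.1f lat %.1f Fh %.1f'%(q@u,q@v,q[2]),'tilt %.1f'%np.degrees(np.arcsin(ax[2])),'force s,lat,z',np.round([f@u,f@v,f[2]],1),'gap',round(s['finger_gap'],1))
E
python3 - <<'E'
from h import *
where(); go(57,100,18); go(57,60,18); go(57,34,18)
E
```

```text
t 6.05 Fs 121.5 lat -0.6 Fh 187.9 tilt 0.1 force s,lat,z [-0.4  0.5 -0.4] gap 24.1
(57, 100, 18) tcp [572.7 -28.6 112.8] lin [0.0623, 0.0005, 0.0761] rot [-0.0, 17.9, -0.1]
(57, 60, 18) tcp [572.7 -28.6  72.8] lin [0.0622, 0.0005, 0.1161] rot [-0.0, 17.9, -0.1]
(57, 34, 18) tcp [572.7 -28.6  46.8] lin [0.0622, 0.0005, 0.1421] rot [-0.0, 17.9, -0.1]
```

Emit:
servo_tool:
  fingers: [0.02, 0.02, 0.02, 0.02, 0.02, 0.02, 0.02, 0.02, 0.02, 0.02]
  linear:
    - [0.015, 0.0, 0.0]
    - [0.035, 0.0, 0.0]
    - [0.055, 0.0005, 0.005]
    - [0.062, 0.0005, 0.025]
    - [0.062, 0.0005, 0.05]
    - [0.062, 0.0005, 0.075]
    - [0.062, 0.0005, 0.095]
    - [0.062, 0.0005, 0.108]
    - [0.062, 0.0005, 0.116]
    - [0.062, 0.0005, 0.116]
  rotation:
    - [0, 4, 0]
    - [0, 8, 0]
    - [0, 12, 0]
    - [0, 16, 0]
    - [0, 17.9, 0]
    - [0, 17.9, 0]
    - [0, 17.9, 0]
    - [0, 17.9, 0]
    - [0, 17.9, 0]
    - [0, 17.9, 0]

```text
time: 7.05
tool_pos: [573.1, -28.3, 72.6]
tcp_rot: [180.0, -18.0, 172.7]
ft_force: [-0.3, 0.9, -0.5]
finger_gap: 24.2
grip_force: 58.8
```

```bash
python3 - <<'E'
from h import *
w=snap('wrist','w6');where();go(57,34.5,18);go(64,34.5,18)
sc=snap('scene','s2')
a=cv2.resize(w['frame'][100:340,150:360],(525,600),interpolation=cv2.INTER_CUBIC)
b=cv2.resize(sc['frame'][170:240,180:260],(275,240),interpolation=cv2.INTER_CUBIC)
b=np.vstack([b,np.zeros((360,275,3),np.uint8)])
cv2.imwrite('pics/w6b.png',np.hstack([a,b])[:,:,::-1])
E
```

```text
t 7.1 Fs 58.0 lat 0.5 Fh 60.9 tilt 17.9 force s,lat,z [-0.4 -0.3 -1.1] gap 24.2
(57, 34.5, 18) tcp [572.7 -28.6  47.3] lin [-0.0072, -0.0006, 0.0254] rot [0.0, 0.1, -0.1]
(64, 34.5, 18) tcp [579.6 -29.4  47.3] lin [-0.0138, -0.0005, 0.0232] rot [0.0, 0.1, -0.1]
```

View pics/w6b.png

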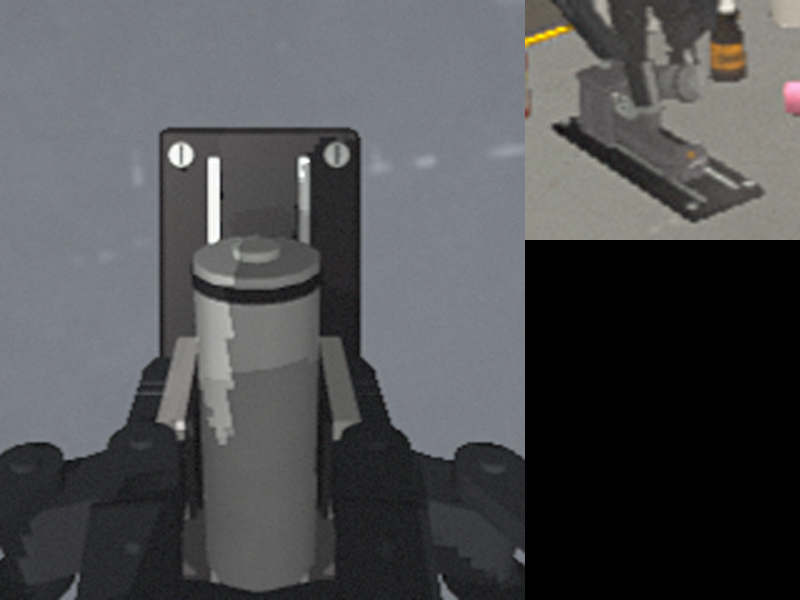

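The tilted cell sits in line with the cradle: its centre is at column 257, the rods' centre at about 258 and the plate's at 259. Lowering in front of the hood.

Emit:
servo_tool:
  fingers: [0.02, 0.02, 0.02, 0.02, 0.02, 0.02, 0.02, 0.02]
  linear:
    - [-0.002, -0.0005, 0.005]
    - [-0.004, -0.0005, 0.012]
    - [-0.006, -0.0005, 0.019]
    - [-0.0068, -0.0005, 0.022]
    - [-0.007, -0.0005, 0.024]
    - [-0.0073, -0.0005, 0.0252]
    - [-0.0073, -0.0005, 0.0252]
    - [-0.0073, -0.0005, 0.0252]
  rotation:
    - [0, 0, 0]
    - [0, 0, 0]
    - [0, 0, 0]
    - [0, 0, 0]
    - [0, 0, 0]
    - [0, 0, 0]
    - [0, 0, 0]
    - [0, 0, 0]

```text
time: 7.95
tool_pos: [573.0, -28.1, 47.3]
tcp_rot: [-180.0, -17.9, 172.8]
ft_force: [0.2, 0.7, -0.3]
finger_gap: 23.8
grip_force: 58.8
```

```bash
python3 - <<'E'
from h import *
where();go(64,34.5,18);go(74,34.5,18);print(st()['wrist_torque'])
E
```

```text
t 7.95 Fs 57.3 lat 0.4 Fh 34.6 tilt 17.9 force s,lat,z [ 0.1  0.7 -0.3] gap 23.8
(64, 34.5, 18) tcp [579.6 -29.4  47.3] lin [-0.0064, -0.0005, -0.002] rot [0.0, 0.1, -0.1]
(74, 34.5, 18) tcp [589.6 -30.7  47.3] lin [-0.0159, -0.0005, -0.0051] rot [0.0, 0.1, -0.1]
{'time': 7.95, 'tool_pos': [573.05, -28.14, 47.28], 'tcp_rot': [-180.0, -17.88, 172.78], 'ft_force': [0.17, 0.66, -0.26], 'wrist_torque': [-0.05, -0.18, 0.02], 'finger_gap': 23.81, 'grip_force': 58.8, 'joint_pos': [-7.82, 30.21, 81.36, -0.18, 86.31, -90.56]}
[-0.04901511 -0.18486582  0.01965384]
```

Emit:
servo_tool:
  fingers: [0.02, 0.02, 0.02, 0.02, 0.02, 0.02, 0.02, 0.02, 0.02, 0.02]
  linear:
    - [-0.0019, -0.0002, -0.0006]
    - [-0.0038, -0.0003, -0.0012]
    - [-0.0057, -0.0005, -0.0018]
    - [-0.0067, -0.0005, -0.0022]
    - [-0.0076, -0.0005, -0.0025]
    - [-0.0081, -0.0005, -0.0026]
    - [-0.0086, -0.0005, -0.0028]
    - [-0.0091, -0.0005, -0.003]
    - [-0.0095, -0.0005, -0.0031]
    - [-0.0095, -0.0005, -0.0031]
  rotation:
    - [0, 0, 0]
    - [0, 0, 0]
    - [0, 0, 0]
    - [0, 0, 0]
    - [0, 0, 0]
    - [0, 0, 0]
    - [0, 0, 0]
    - [0, 0, 0]
    - [0, 0, 0]
    - [0, 0, 0]

```text
time: 8.95
tool_pos: [582.8, -29.9, 47.1]
tcp_rot: [180.0, -17.9, 172.8]
ft_force: [0.4, -0.6, -0.3]
finger_gap: 23.7
grip_force: 58.8
```

```bash
python3 - <<'E'
from h import *
where()
E
```

```text
t 8.95 Fs 67.2 lat -0.1 Fh 34.4 tilt 17.9 force s,lat,z [ 0.4 -0.6 -0.3] gap 23.7
```

Emit:
servo_tool:
  fingers: [0.02, 0.02, 0.02, 0.02, 0.02, 0.02, 0.02, 0.02]
  linear:
    - [-0.0005, 0, -0.0002]
    - [-0.001, 0, -0.0003]
    - [-0.0014, 0, -0.0005]
    - [-0.0019, 0, -0.0006]
    - [-0.0024, 0, -0.0008]
    - [-0.0029, 0, -0.0009]
    - [-0.0029, 0, -0.0009]
    - [-0.0029, 0, -0.0009]
  rotation:
    - [0, 0, 0]
    - [0, 0, 0]
    - [0, 0, 0]
    - [0, 0, 0]
    - [0, 0, 0]
    - [0, 0, 0]
    - [0, 0, 0]
    - [0, 0, 0]

```text
time: 9.75
tool_pos: [585.5, -30.2, 46.9]
tcp_rot: [-180.0, -17.9, 172.8]
ft_force: [-2.6, -0.3, -0.8]
finger_gap: 24.5
grip_force: 58.8
```

```bash
python3 - <<'E'
from h import *
where()
E
```

```text
t 9.75 Fs 69.9 lat -0.1 Fh 34.2 tilt 17.9 force s,lat,z [-2.6 -0.6 -0.8] gap 24.5
```

Emit:
servo_tool:
  fingers: [0.02, 0.02, 0.02, 0.02, 0.02, 0.02, 0.02, 0.02, 0.02, 0.02]
  linear:
    - [-0.0007, 0, -0.0001]
    - [-0.0013, 0, -0.0002]
    - [-0.002, 0, -0.0003]
    - [-0.0027, 0, -0.0004]
    - [-0.0033, 0, -0.0005]
    - [-0.004, 0, -0.0006]
    - [-0.0047, 0, -0.0008]
    - [-0.0053, 0, -0.001]
    - [-0.0053, 0, -0.001]
    - [-0.0053, 0, -0.001]
  rotation:
    - [0, 0, 0]
    - [0, 0, 0]
    - [0, 0, 0]
    - [0, 0, 0]
    - [0, 0, 0]
    - [0, 0, 0]
    - [0, 0, 0]
    - [0, 0, 0]
    - [0, 0, 0]
    - [0, 0, 0]

```text
time: 10.75
tool_pos: [590.4, -30.8, 46.4]
tcp_rot: [-180.0, -18.0, 172.8]
ft_force: [-7.3, 0.8, 2.1]
finger_gap: 24.5
grip_force: 58.9
```

```bash
python3 - <<'E'
from h import *
where()
E
```

```text
t 10.75 Fs 74.8 lat -0.1 Fh 33.7 tilt 18.0 force s,lat,z [-7.4 -0.1  2.1] gap 24.5
```

Emit:
servo_tool:
  fingers: [0.02, 0.02, 0.02, 0.02, 0.02, 0.02, 0.02, 0.02]
  linear:
    - [-0.0006, 0, -0.0002]
    - [-0.0012, 0, -0.0004]
    - [-0.0018, 0, -0.0006]
    - [-0.0024, 0, -0.0008]
    - [-0.003, 0, -0.001]
    - [-0.0033, 0, -0.0011]
    - [-0.0033, 0, -0.0011]
    - [-0.0033, 0, -0.0011]
  rotation:
    - [0, 0, 0]
    - [0, 0, 0]
    - [0, 0, 0]
    - [0, 0, 0]
    - [0, 0, 0]
    - [0, 0, 0]
    - [0, 0, 0]
    - [0, 0, 0]

```text
time: 11.55
tool_pos: [593.1, -31.2, 46.3]
tcp_rot: [-180.0, -18.1, 172.8]
ft_force: [-10.5, 1.5, 2.9]
finger_gap: 24.3
grip_force: 58.9
```

```bash
python3 - <<'E'
from h import *
where()
s=r.sense()
# rotate to level keeping flat-end lowest edge near the floor; true Fs offset ~+1.2
q=lambda th:13*np.cos(np.radians(th))+20.6
for th in(15,12,9,6,3,0): go(78.3,q(th)+.5,th,s)
E
```

```text
t 11.55 Fs 77.6 lat -0.1 Fh 33.5 tilt 18.1 force s,lat,z [-10.6   0.2   2.9] gap 24.3
(78.3, np.float64(33.65703574175789), 15) tcp [593.2 -31.2  44.5] lin [-0.0006, 0.0, 0.0017] rot [0.0, -3.1, -0.1]
(78.3, np.float64(33.815918809539475), 12) tcp [592.7 -31.1  42.7] lin [-0.0007, 0.0, 0.0036] rot [0.0, -6.1, -0.1]
(78.3, np.float64(33.939948427736795), 9) tcp [592.3 -31.   40.9] lin [-0.0009, 0.0, 0.0054] rot [0.0, -9.1, -0.1]
(78.3, np.float64(34.02878463978755), 6) tcp [592.  -31.   38.9] lin [-0.0012, 0.0, 0.0073] rot [0.0, -12.1, -0.1]
(78.3, np.float64(34.08218395180946), 3) tcp [591.8 -31.   37. ] lin [-0.0016, 0.0, 0.0093] rot [0.0, -15.1, -0.1]
(78.3, np.float64(34.1), 0) tcp [591.7 -31.   35. ] lin [-0.0021, 0.0, 0.0112] rot [0.0, -18.1, -0.1]
```

Emit:
servo_tool:
  fingers: [0.02, 0.02, 0.02, 0.02, 0.02, 0.02, 0.02, 0.02, 0.02, 0.02]
  linear:
    - [-0.0003, 0, 0.0006]
    - [-0.0005, 0, 0.0011]
    - [-0.0006, 0, 0.0017]
    - [-0.0006, 0, 0.0023]
    - [-0.0007, 0, 0.003]
    - [-0.0007, 0, 0.0036]
    - [-0.0008, 0, 0.0042]
    - [-0.0009, 0, 0.0048]
    - [-0.0009, 0, 0.0054]
    - [-0.0009, 0, 0.0054]
  rotation:
    - [0, -1, 0]
    - [0, -2, 0]
    - [0, -3.1, 0]
    - [0, -4.1, 0]
    - [0, -5.1, 0]
    - [0, -6.1, 0]
    - [0, -7.1, 0]
    - [0, -8.1, 0]
    - [0, -9.1, 0]
    - [0, -9.1, 0]

```text
time: 12.55
tool_pos: [591.9, -31.0, 40.5]
tcp_rot: [-180.0, -9.0, 172.8]
ft_force: [-10.4, 0.7, 1.8]
finger_gap: 24.0
grip_force: 58.9
```

```bash
python3 - <<'E'
from h import *
where()
s=r.sense()
q=lambda th:13*np.cos(np.radians(th))+20.6
for th in(9,6,3,0): go(78.4,q(th)+.5,th,s)
print(s['wrist_torque'])
E
```

```text
t 12.55 Fs 77.9 lat -0.1 Fh 33.6 tilt 9.0 force s,lat,z [-10.4  -0.6   1.8] gap 24.0
(78.4, np.float64(33.939948427736795), 9) tcp [592.4 -31.   40.9] lin [-0.0004, 0.0, -0.0004] rot [0.0, 0.0, -0.1]
(78.4, np.float64(34.02878463978755), 6) tcp [592.1 -31.   38.9] lin [-0.0004, 0.0, 0.0015] rot [0.0, -3.0, -0.1]
(78.4, np.float64(34.08218395180946), 3) tcp [591.9 -31.   37. ] lin [-0.0005, 0.0, 0.0035] rot [0.0, -6.0, -0.1]
(78.4, np.float64(34.1), 0) tcp [591.8 -31.   35. ] lin [-0.0008, 0.0, 0.0054] rot [-0.0, -9.0, -0.1]
[0.14193539 1.41631576 0.0081763 ]
```

Emit:
servo_tool:
  fingers: [0.02, 0.02, 0.02, 0.02, 0.02, 0.02, 0.02, 0.02, 0.02, 0.02]
  linear:
    - [0, 0, 0.0006]
    - [0, 0, 0.0013]
    - [0, 0, 0.0019]
    - [0, 0, 0.0026]
    - [-0.0001, 0, 0.0032]
    - [-0.0001, 0, 0.0039]
    - [-0.0002, 0, 0.0045]
    - [-0.0003, 0, 0.0052]
    - [-0.0004, 0, 0.0058]
    - [-0.0004, 0, 0.0058]
  rotation:
    - [0, -1, 0]
    - [0, -2, 0]
    - [0, -3, 0]
    - [0, -4, 0]
    - [0, -5, 0]
    - [0, -6, 0]
    - [0, -7, 0]
    - [0, -8, 0]
    - [0, -9, 0]
    - [0, -9, 0]

```text
time: 13.55
tool_pos: [591.4, -30.9, 34.6]
tcp_rot: [180.0, 0.0, 172.8]
ft_force: [-8.3, 0.8, 3.7]
finger_gap: 24.4
grip_force: 59.1
```

```bash
python3 - <<'E'
from h import *
where()
w=snap('wrist','w7');where(); f=w['frame']
cv2.imwrite('pics/w7b.png',cv2.resize(f[120:330,150:360],(600,600),interpolation=cv2.INTER_CUBIC)[:,:,::-1])
print(r.sense()['wrist_torque'])
E
```

```text
t 13.55 Fs 78.1 lat -0.0 Fh 33.7 tilt -0.0 force s,lat,z [-8.3 -0.2  3.7] gap 24.4
t 13.6 Fs 78.1 lat -0.0 Fh 33.7 tilt -0.0 force s,lat,z [-10.1  -0.4   2.1] gap 24.6
[ 0.19562348  1.45000226 -0.03366076]
```

View pics/w7b.png

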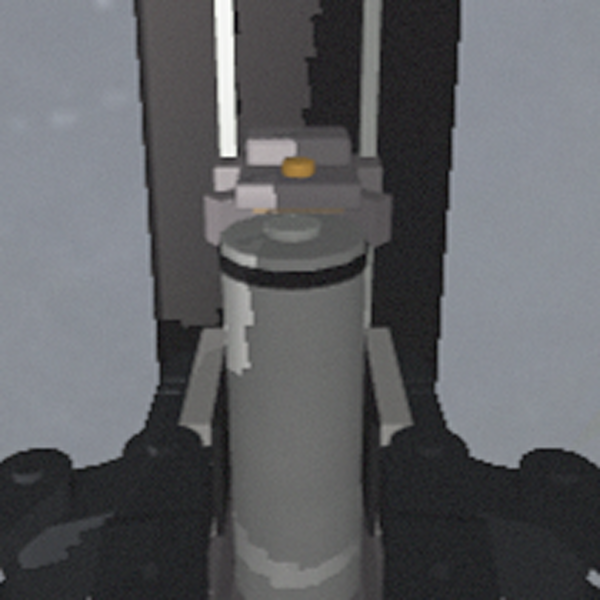

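The button end is down behind the tail wall: the amber mark is at (298,167) and the button at (292,228), inside it. I'll press it lightly home and ease back onto the wall.

Emit:
servo_tool:
  fingers: [0.02, 0.02, 0.02, 0.02, 0.02, 0.02]
  linear:
    - [0, 0, 0.0003]
    - [0, 0, 0.0006]
    - [0, 0, 0.0009]
    - [0.0004, 0, 0.001]
    - [0.0008, 0, 0.001]
    - [0.0008, 0, 0.001]
  rotation:
    - [0, 0, 0]
    - [0, 0, 0]
    - [0, 0, 0]
    - [0, 0, 0]
    - [0, 0, 0]
    - [0, 0, 0]

```text
time: 14.2
tool_pos: [591.4, -30.9, 34.1]
tcp_rot: [180.0, 0.1, 172.8]
ft_force: [-8.9, 1.4, 4.3]
finger_gap: 24.3
grip_force: 59.2
```

```bash
python3 - <<'E'
from h import *
where();print(r.sense()['wrist_torque'])
E
```

```text
t 14.2 Fs 78.0 lat -0.1 Fh 33.2 tilt -0.1 force s,lat,z [-9.   0.2  4.3] gap 24.3
[0.14071996 1.28985958 0.03128666]
```

Emit:
servo_tool:
  fingers: [0.02, 0.02, 0.02, 0.02, 0.02, 0.02, 0.02, 0.02]
  linear:
    - [0.0003, 0, 0.0002]
    - [0.0006, 0, 0.0003]
    - [0.0009, 0, 0.0003]
    - [0.0012, 0, 0.0003]
    - [0.0015, 0, 0.0003]
    - [0.0018, 0, 0.0003]
    - [0.0018, 0, 0.0003]
    - [0.0018, 0, 0.0003]
  rotation:
    - [0, 0, 0]
    - [0, 0, 0]
    - [0, 0, 0]
    - [0, 0, 0]
    - [0, 0, 0]
    - [0, 0, 0]
    - [0, 0, 0]
    - [0, 0, 0]

```text
time: 15.0
tool_pos: [590.1, -30.8, 34.0]
tcp_rot: [180.0, 0.1, 172.8]
ft_force: [-8.2, 0.9, 4.9]
finger_gap: 24.2
grip_force: 59.3
```

```bash
python3 - <<'E'
from h import *
where();print(r.sense()['wrist_torque'])
E
```

```text
t 15.0 Fs 76.7 lat -0.0 Fh 33.2 tilt -0.1 force s,lat,z [-8.3 -0.2  4.9] gap 24.2
[0.12996819 1.1549805  0.00204033]
```

Emit:
servo_tool:
  fingers: [0.02, 0.02, 0.02, 0.02, 0.02]
  linear:
    - [0.0003, 0, 0]
    - [0.0006, 0, 0]
    - [0.0009, 0, 0]
    - [0.0009, 0, 0]
    - [0.0009, 0, 0]
  rotation:
    - [0, 0, 0]
    - [0, 0, 0]
    - [0, 0, 0]
    - [0, 0, 0]
    - [0, 0, 0]

```text
time: 15.5
tool_pos: [589.6, -30.7, 34.1]
tcp_rot: [180.0, 0.2, 172.8]
ft_force: [-6.0, 1.8, 2.0]
finger_gap: 23.8
grip_force: 59.2
```

```bash
python3 - <<'E'
from h import *
where();print(r.sense()['wrist_torque'])
E
```

```text
t 15.5 Fs 76.2 lat -0.0 Fh 33.3 tilt -0.2 force s,lat,z [-6.2  1.1  2. ] gap 23.8
[ 0.08224627  0.75563778 -0.01268264]
```

Emit:
servo_tool:
  fingers: [0.026, 0.03, 0.034, 0.038, 0.042, 0.045, 0.045]
  linear:
    - [0, 0, 0]
    - [0, 0, 0]
    - [0, 0, 0]
    - [0, 0, 0]
    - [0, 0, 0]
    - [0, 0, 0]
    - [0, 0, 0]
  rotation:
    - [0, 0, 0]
    - [0, 0, 0]
    - [0, 0, 0]
    - [0, 0, 0]
    - [0, 0, 0]
    - [0, 0, 0]
    - [0, 0, 0]

```text
time: 16.2
tool_pos: [589.8, -30.8, 34.0]
tcp_rot: [-180.0, 0.2, 172.8]
ft_force: [0.3, -0.1, -0.1]
finger_gap: 45.1
grip_force: 0.0
```

Emit:
servo_tool:
  fingers: [0.045, 0.045, 0.045, 0.045, 0.045, 0.045, 0.045, 0.045]
  linear:
    - [0, 0, -0.005]
    - [0, 0, -0.015]
    - [0, 0, -0.03]
    - [0, 0, -0.05]
    - [-0.01, 0, -0.075]
    - [-0.02, 0, -0.1]
    - [-0.02, 0, -0.12]
    - [-0.02, 0, -0.12]
  rotation:
    - [0, 0, 0]
    - [0, 0, 0]
    - [0, 0, 0]
    - [0, 0, 0]
    - [0, 0, 0]
    - [0, 0, 0]
    - [0, 0, 0]
    - [0, 0, 0]

```text
time: 17.0
tool_pos: [612.1, -33.6, 159.8]
tcp_rot: [-180.0, 0.7, 172.8]
ft_force: [0.5, -0.9, 0.5]
finger_gap: 44.7
grip_force: 0.0
```

```bash
python3 - <<'E'
from h import *
w=snap('wrist','w8');st(); f=w['frame'];sc=snap('scene','s3')
a=cv2.resize(f[60:260,170:340],(510,600),interpolation=cv2.INTER_CUBIC)
b=cv2.resize(sc['frame'][170:240,180:260],(288,252),interpolation=cv2.INTER_CUBIC)
cv2.imwrite('pics/w8b.png',np.hstack([a,np.vstack([b,np.zeros((348,288,3),np.uint8)])])[:,:,::-1])
E
```

```text
{'time': 17.05, 'tool_pos': [610.91, -33.46, 157.31], 'tcp_rot': [-180.0, 0.5, 172.78], 'ft_force': [-0.96, 1.62, -2.02], 'wrist_torque': [0.05, -0.06, -0.02], 'finger_gap': 45.18, 'grip_force': 0.0, 'joint_pos': [-7.94, 12.24, 89.8, 0.0, 77.45, -90.71]}
```

View pics/w8b.png

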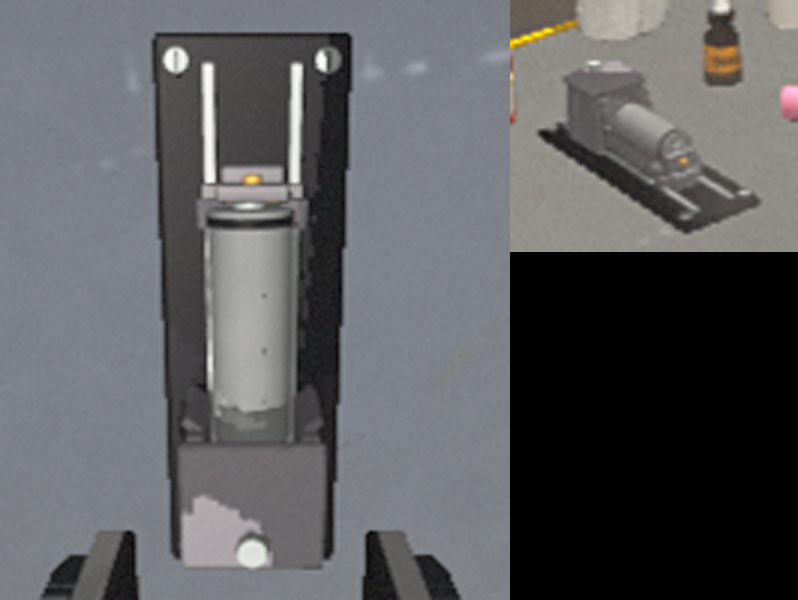

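The cell lies straight in the trough, with its button end at (252,208) behind the tail wall at (252,190) and its flat end under the hood. It was released at the same TCP height (34.0 mm) it was grasped at with the axis 33 mm up, so it is home. Handing in.

```bash
python3 -c "
from bench import r
print(r.hand_in())"
```

```text
the job is handed in; nothing more can be done
None
```

The grey cell is seated in the cradle and the job is handed in at about 17 s: it lies flat on the trough floor, button end behind the tail wall, clamped by the spring. The spring push peaked at about 11 N in the readings, and I saw no sign of the other things being disturbed.

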